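# Seat a round sample cell in a three-point nest

### The arm

A 6-joint arm with a two-finger parallel gripper is mounted at the origin on the work surface. World frame = base frame: x ahead of the robot, y to its left, z up, the work surface at z = 0. Lengths are in m, angles in rad, forces in N, time in s.
With the tool pointing down it reaches from about 0.3 to 0.75 m from the base axis. Payload 8.5 kg.
Tool frame: the origin (TCP) lies midway between the tips of the shut fingers; the grasp point (between the pads) lies 19 mm behind it; z points along the fingers, y is the line along which they close (so a half turn about z gives the same grasp; the last joint's range is limited). The gripper opens to 88 mm and grips with 3 to 60 N. Pads are 18 mm wide; open, the fingers measure 123 mm over their backs; the gripper's body (75 mm by 187 mm) begins 45 mm behind the grasp point.
Start: joints at [1.067, 0.381, 1.297, -0, 1.464, -0.215], TCP at [0.157, 0.527, 0.239] pointing down, gripper open.
Joint ranges: [-3.11, 3.11], [-0.89, 2.33], [0.22, 2.48], [-1.42, 4.56], [0.17, 2.85], [-2.88, 2.88]. Speed limits (rad/s): [2.39, 2.39, 3.14, 3.14, 3.14, 3.14].

### API

Orientations are given as a unit quaternion [w, x, y, z].
In Python, from rig import observe, read_camera, camera_model, sign_off, search_frame, pinpoint gives the robot as it stands. The module is installed in compiled form; this text tells all that it offers.
- The arm moves only by the shell command python3 -m creep 'ROWS'. ROWS is JSON, a list that holds one entry, the list of rows, each a list of 7 numbers: the shift along the tool's x, y, z in m, then the turn, a rotation vector about the tool's x, y, z in rad, then the finger opening in m, from 0 to 0.0881. A call has exactly 8 rows; each row shifts and turns the commanded pose from where the row before left it, along the tool's axes as they then stand; what a row does not reach is not made up. A row lasts 1/10 s, in which the tool goes at most 50 mm and 8.59 degrees, less where a joint would pass 70% of its speed; a pose out of reach is approached as far as the arm can. A call with a gripper value outside its range is refused whole. The fingers move at their own pace and stop on an object; the grip force is fixed at half the most. Time passes only in rows, so rows that do not move let the fingers close, or fill a call up. It gives the time, the measured TCP pose, the force, the opening and the grip force at its end, in the units of the state.
- observe(): the state, without advancing time (a new reading comes with each control period).
- read_camera(name): name is "scene" or "side" or "wrist"; returns the picture (480x640x3 uint8, blue, green, red); there is no depth.
- camera_model(name): a dict with "mtx" (3x3 intrinsics, pixels), "dist" ([k1, k2, p1, p2, k3] as OpenCV has them; the pictures are not rectified), "R" (3x3) and "t" (3): a world point X has camera coordinates R X + t. Camera axes: x right, y down, z forward; pixel columns grow to the right and rows downward; lengths in m; the calibration is good to about 2 mm. A picture is of the moment at which its call begins: read the wrist's pose just before it. camera_model takes no time and is no camera call; for the wrist camera it gives the pose at the moment of the call.
- sign_off(): hands the job in; it is judged then, once.
Trained networks look in the newest picture that a camera, given by its name, has taken for a name from the list of things; names that differ only in an ending like _2 or _b are one class to them, and where a whole thing is asked for, a point or a joint stands for the part that bears it (a point fixed in the world has none). Each returns a list of dicts, best first, with "confidence" (0 to 1); they miss things now and then, are a little off and sometimes report something else, mostly with a low value. They report only what shows in the picture. A call takes as long as a camera call.
- search_frame(camera, label): "bbox" ([left, top, right, bottom] in pixels, round what is visible of it).
- pinpoint(camera, label): "point" ([column, row] in pixels: a listed point, or the origin of a listed thing).
The state is a dict: "time_s": time; "q": joint angles; "qvel": joint speeds; "tau": joint torques, N m; "eef_pos": TCP position; "orientation": TCP orientation; "contact_force": force on the tool from outside, world axes, zero at the start; "moment": the same for the moment, N m; "gripper_width": opening from 0.0 (shut) to 1.0 (fully open); "finger_force": force on a finger pad.
Only numpy, scipy, OpenCV 4.12 (cv2) and the standard library are available. Lean on these libraries where they do the work, as an engineer would, in place of code of your own. Each camera call takes 0.05 s, during which the arm holds its last target. There are 200 camera calls.

### The job

Pick up the tall round steel sample cell, stand it on the nest's plate and nudge it gently into the corner until it bears on both stop screws at once, with the clamp still drawn back. Let go, then push the clamp slide forward until its sprung nose presses on the cell and holds it firmly against both screws, and leave it so. Never press on a screw with more than about 8 N, and do not disturb the other things on the bench.

Things in the scene. Friction and masses are not known exactly. Their poses are not given: they have to be found in the camera images.
- cell: round sample cell: plain upright steel cylinder, diameter 46 mm, height 45 mm, 0.25 kg give or take a quarter, with a thin dark band near its top. Polished, slides easily. Starts standing on the bench. Origin: centre of its underside; z up.
- nest: flat aluminium plate screwed to the bench, top face 12 mm above it, polished. Origin: on the bench below the nominal centre of the seated cell. Its +x points level from the clamp towards the corner between the two stop screws, +y to the left of that. The plate runs from x = -155 to +80 mm, y = -75 to +75 mm. Both stops and the clamp are mounted on it.
- stop_left: dark bracket (16 x 24 mm, 28 mm tall above the plate) holding the left stop screw. Origin as the nest's, turned +40 deg about z: own +x runs outward along the screw; block centre at x = 56 mm. Screw axis 16 mm above the plate; it ends in a flat 14 mm disc facing the cell, set by hand: its face lies anywhere from x = 18.5 to 27.5 mm (23 would just touch a cell on the origin), unmeasured; rigid.
- stop_right: the right bracket and stop screw, mirror image of the left: same origin, turned -40 deg about z, own +x outward along the screw, all sizes the same. Its screw has its own unmeasured setting: face anywhere from x = 18.5 to 27.5 mm along its axis; locked and rigid. More than 8 N on either screw spoils its setting; 3 N is plenty to seat the cell.
- clamp: grey block (34 x 36 mm, 34 mm tall) sliding on the plate along the nest's x axis; axes as the nest's. Origin: on the plate's top face under the block's centre; starts 103 to 117 mm behind the nest's origin, can slide forward to 47 mm behind. Takes about 7 N to move, stays where left. A round steel nose, 12 mm diameter, 16 mm above the plate, reaches 42 mm ahead of its centre.
- clamp_knob (a point): grip point of the clamp's knob: upright black bar, 14 mm (along nest x) by 20 mm (along nest y), from 34 to 62 mm above the plate; this point is on its centre line, 50 mm above the plate. The clamp's nose springs in by up to 8 mm: it starts to give at 2 N, takes 5.2 N fully in, then is rigid; pressed in about 4 mm it holds the cell well.
- blank: bystander: low steel disc, diameter 60 mm, 22 mm high, with a small stud in the middle of its top (34 mm high in all). Origin: centre of underside.
- jar: bystander: amber glass jar, diameter 48 mm, 60 mm high with its white cap. Origin: centre of underside.
- beaker: bystander: glass beaker, diameter 60 mm, 75 mm high. Origin: centre of underside.
- spanner: bystander: flat spanner 130 mm long lying to the right of the nest. Origin: its middle, underside.

How it is judged:
On the way:
1. the cell stands on the plate and presses on both stop screws at once (over 0.4 N each, for 0.15 s) while the clamp does not touch it (contact force between cell and stop_left above 0.4 N and contact force between cell and stop_right above 0.4 N and angle between cell's own z axis and vertical below 0.1 rad and z of cell in the frame of nest between 0.009 and 0.015 m and contact force between cell and clamp below 0.1 N), for 0.15 s.
At the end, for the whole second after the job is handed in: the cell stands upright (within 0.1 rad) on the nest's plate at rest, released, with the clamp's nose pressing on it with over 1.5 N and each of the two stop screws bearing on it with over 0.3 N (contact force between cell and clamp above 1.5 N and contact force between cell and stop_left above 0.3 N and contact force between cell and stop_right above 0.3 N and angle between cell's own z axis and vertical below 0.1 rad and z of cell in the frame of nest between 0.009 and 0.015 m and linear speed of cell below 0.01 m/s); the robot touches nothing.
It fails at once if the cell pressed on a stop screw with more than 9 N (contact force between cell and stop_left above 9 N or contact force between cell and stop_right above 9 N).
It fails at once if a bystander (blank, jar, beaker, spanner) moved by more than 25 mm (distance of any of blank, jar, beaker, spanner from where it was at the start of the episode above 0.025 m).
It also fails if it takes over 72 s, if anything falls off the work surface, if the arm or the gripper's body presses on something with over 40 N, if the wrist force passes 120 N, or if a joint passes its speed limit or range.

## Working session

There is one attempt and no reset: what is moved stays moved. The work goes in short steps, Python scripts to look and compute and a shell command to move; the robot and the scene stay as the last step left them, time stands still between calls to the robot, and variables do not carry over. Pictures are saved under pics/ and viewed, at most 10 in all, crops included, and the job is handed in when it is done.

```bash
mkdir -p pics
cat > h.py <<'E'
import numpy as np, cv2
from rig import *
def ray(cam,px):
    m=camera_model(cam); K=np.array(m["mtx"]);d=np.array(m["dist"],float);R=np.array(m["R"]);t=np.array(m["t"])
    u=cv2.undistortPoints(np.array([[px]],float),K,d).ravel()
    return -R.T@t, R.T@np.array([u[0],u[1],1.])
def at(cam,px,z):
    c,r=ray(cam,px); return c+r*(z-c[2])/r[2]
def proj(cam,X):
    m=camera_model(cam)
    return cv2.projectPoints(np.array(X,float).reshape(-1,3),cv2.Rodrigues(np.array(m["R"]))[0],np.array(m["t"],float),np.array(m["mtx"]),np.array(m["dist"],float))[0].reshape(-1,2)
E
python3 - <<'E'
from h import *
o=observe();print(o["time_s"],o["eef_pos"],o["orientation"],o["gripper_width"])
Z=dict(cell=0,nest=0,stop_left=0,stop_right=0,clamp=.012,clamp_knob=.062,blank=0,jar=0,beaker=0,spanner=0)
Z["clamp_knob"]=.062
for cam in ["scene","side"]:
    im=read_camera(cam);cv2.imwrite(f"pics/{cam}0.png",im)
    for l,z in Z.items():
        p=pinpoint(cam,l)[:1]
        for q in p: print(cam,l,np.round(q["point"]),round(q["confidence"],2),np.round(at(cam,q["point"],z),4))
print(observe()["time_s"])
E
```

```text
0.0 [0.15649579 0.5269843  0.23817176] [-2.44336529e-04  1.43875322e-01  9.89595579e-01 -6.48950072e-04] 1.0017033682929617
scene cell [424. 213.] 0.72 [0.442  0.2598 0.    ]
scene nest [276. 257.] 0.77 [ 0.5532 -0.0523  0.    ]
scene stop_left [278. 255.] 0.74 [ 0.5483 -0.048   0.    ]
scene stop_right [276. 255.] 0.81 [ 0.5483 -0.0517  0.    ]
scene clamp [290. 212.] 0.74 [ 0.4352 -0.0231  0.012 ]
scene clamp_knob [294. 192.] 0.75 [ 0.4316 -0.0118  0.062 ]
scene blank [483. 228.] 0.84 [0.4985 0.3693 0.    ]
scene jar [426. 258.] 0.77 [0.5777 0.2293 0.    ]
scene beaker [451. 320.] 0.76 [0.7272 0.236  0.    ]
scene spanner [139. 241.] 0.95 [ 0.4866 -0.3234  0.    ]
side cell [241. 198.] 0.8 [0.4407 0.2498 0.    ]
side nest [332. 283.] 0.95 [ 0.552  -0.0493  0.    ]
side stop_right [331. 285.] 0.9 [ 0.5472 -0.054   0.    ]
side clamp [264. 282.] 0.8 [ 0.4311 -0.019   0.012 ]
side clamp_knob [265. 264.] 0.85 [ 0.4349 -0.0245  0.062 ]
side blank [250. 164.] 0.88 [0.4855 0.3679 0.    ]
side jar [304. 195.] 0.94 [0.574  0.2179 0.    ]
side beaker [361. 178.] 0.91 [0.7168 0.2371 0.    ]
side spanner [353. 425.] 0.83 [ 0.4909 -0.3271  0.    ]
1.1
```

View pics/scene0.png

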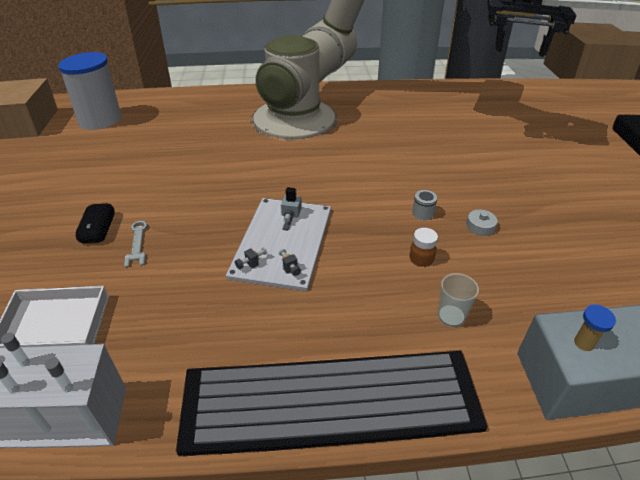

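View pics/side0.png

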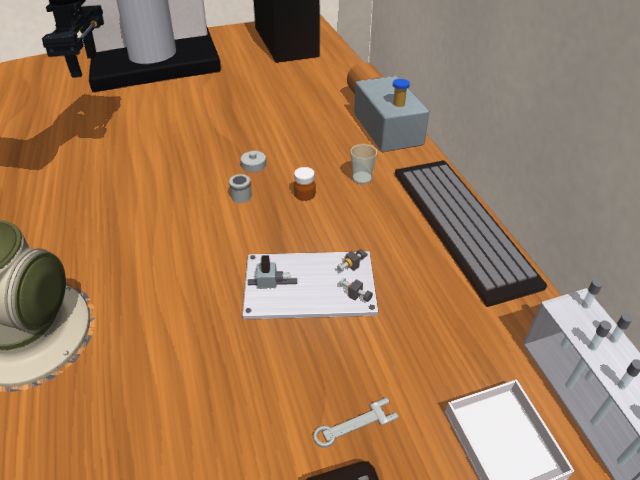

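The scene view shows the plate at about (230–332, 199–287), the cell at (424, 206), the blank at (483, 222), the jar at (424, 248) and the beaker at (457, 300). In the side view the plate is at (243–377, 251–317) and the cell at (240, 188). The network points agree with these. The tool's y axis is already close to the nest's y axis, so I'll move towards the cell.

```bash
python3 -m creep '[[[-0.040,-0.020,0.005,0,0,0,0.088],[-0.040,-0.020,0.005,0,0,0,0.088],[-0.040,-0.020,0.005,0,0,0,0.088],[-0.040,-0.020,0.005,0,0,0,0.088],[-0.040,-0.020,0.005,0,0,0,0.088],[-0.040,-0.020,0.005,0,0,0,0.088],[-0.030,-0.020,0.005,0,0,0,0.088],[0,0,0,0,0,0,0.088]]]'
python3 - <<'E'
from h import *
o=observe();print(o["time_s"],o["eef_pos"],o["orientation"],o["contact_force"])
im=read_camera("wrist");cv2.imwrite("pics/w1.png",im)
for l,z in dict(cell=0,clamp_knob=.062,nest=0,jar=0,blank=0).items():
    for q in pinpoint("wrist",l)[:1]: print(l,np.round(q["point"]),round(q["confidence"],2),np.round(at("wrist",q["point"],z),4))
print(search_frame("wrist","cell")[:1])
# plate corners z=.012
a=[at("scene",p,.012)[:2] for p in [(267,199),(332,207),(308,287),(230,277)]]
b=[at("side",p,.012)[:2] for p in [(248,254),(371,251),(377,315),(243,317)]]
print(np.round(a,3).tolist(),np.round(b,3).tolist())
E
```

```text
time_s: 1.9
eef_pos: [0.3778, 0.3135, 0.2032]
orientation: [-0.0, 0.146, 0.989, -0.001]
contact_force: [-0.7, 0.5, -0.1]
gripper_width: 1.003
finger_force: 0.0
1.9 [0.3778351  0.31346513 0.20315225] [-1.24095411e-04  1.46219679e-01  9.89252003e-01 -5.15325521e-04] [-0.71539762  0.51734177 -0.05680218]
cell [283. 285.] 0.76 [0.441  0.2604 0.    ]
jar [288. 389.] 0.61 [0.5792 0.2225 0.    ]
blank [387. 295.] 0.91 [0.4862 0.3729 0.    ]
[{'bbox': [258.9, 265.1, 304.6, 326.6], 'confidence': 0.86}]
[[0.385, -0.069], [0.424, 0.066], [0.645, 0.003], [0.61, -0.134]] [[0.418, 0.06], [0.646, -0.004], [0.598, -0.153], [0.378, -0.088]]
```

View pics/w1.png

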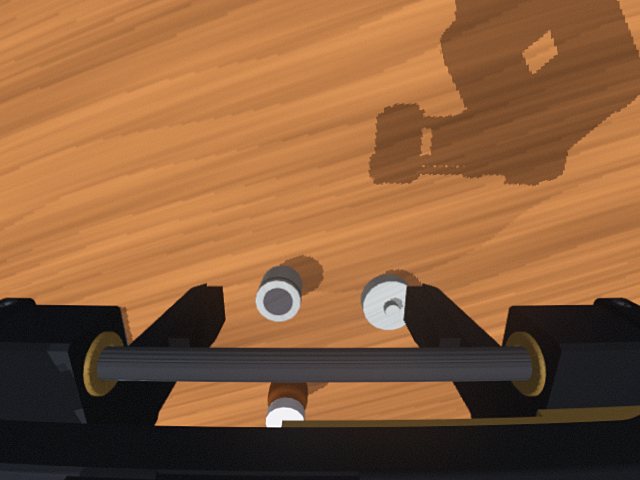

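The wrist view shows the cell's top ring centred near (279, 299), the blank at (387, 303) and the jar cap at (285, 415). Plate yaw comes out at about -16°, and the tool is already within 1° of that.

Run:
```python
from h import *
o=observe();print(at("wrist",(278.7,299.3),.045))
c=at("wrist",(278.7,299.3),.045)[:2]
d=c-o["eef_pos"][:2]; print(np.dot(d,[-.957,.289]),np.dot(d,[.289,.957]))
r=[258.9,304.6]
print(proj("wrist",[[.441,.2575,.045],[.441,.2575,0]]),proj("scene",[.441,.2575,0]),proj("side",[.441,.2575,0]))
```

```text
[0.43624027 0.26240204 0.045     ]
-0.07444643841612561 -0.03442700763733471
[[275.58325154 304.62014185]
 [279.92304863 286.65298325]] [[423.02073739 212.45490457]] [[240.76339689 195.4903924 ]]
```

```bash
python3 -m creep '[[[-0.020,-0.010,0.018,0,0,0,0.088],[-0.020,-0.010,0.018,0,0,0,0.088],[-0.020,-0.010,0.018,0,0,0,0.088],[-0.0141,-0.0045,0.018,0,0,0,0.088],[0,0,0.018,0,0,0,0.088],[0,0,0.018,0,0,0,0.088],[0,0,0,0,0,0,0.088],[0,0,0,0,0,0,0.088]]]'
python3 - <<'E'
from h import *
im=read_camera("wrist");cv2.imwrite("pics/w2.png",im)
for l,z in dict(cell=0).items():
    for q in pinpoint("wrist",l)[:1]: print(l,np.round(q["point"]),round(q["confidence"],2),np.round(at("wrist",q["point"],z),4))
print(search_frame("wrist","cell")[:1]); o=observe(); print(o["contact_force"],proj("wrist",o["eef_pos"]),proj("wrist",np.r_[o["eef_pos"][:2],.045]))
E
```

```text
time_s: 3.05
eef_pos: [0.4367, 0.2625, 0.0962]
orientation: [0.0, 0.143, 0.99, 0.0]
contact_force: [-0.3, -0.7, -0.4]
gripper_width: 0.999
finger_force: 0.0
cell [309. 254.] 0.64 [0.4415 0.2578 0.    ]
[{'bbox': [272.1, 226.0, 340.3, 309.1], 'confidence': 0.97}]
[-0.57058284  1.26112037  0.3166804 ] [[312.56239282 304.97988792]] [[312.84139523 267.56807322]]
```

View pics/w2.png

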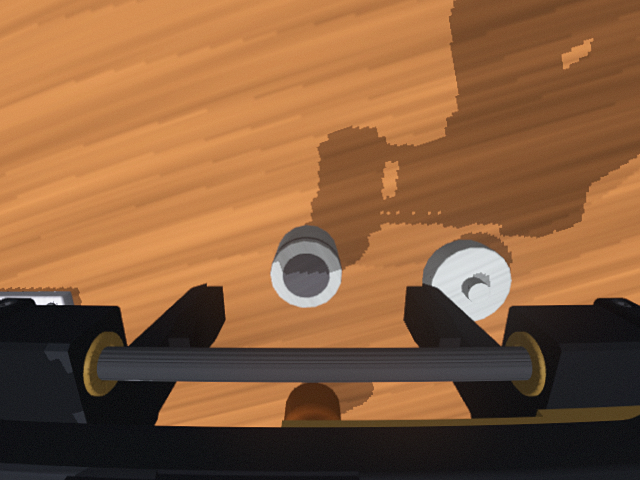

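The cell's top is centred at (306, 273), while the TCP projects to (313, 268) at that height. I'll correct by about 4 mm in x and y, descend, and grip near the top of the cell.

```bash
python3 -m creep '[[[-0.0045,-0.004,0.012,0,0,0,0.088],[0,0,0.015,0,0,0,0.088],[0,0,0.015,0,0,0,0.088],[0,0,0.015,0,0,0,0.088],[0,0,0.012,0,0,0,0.088],[0,0,0.004,0,0,0,0.088],[0,0,0,0,0,0,0.088],[0,0,0,0,0,0,0.04]]]' &&  python3 -m creep '[[[0,0,0,0,0,0,0.04],[0,0,0,0,0,0,0.04],[0,0,0,0,0,0,0.04],[0,0,0,0,0,0,0.04],[0,0,0,0,0,0,0.04],[0,0,0,0,0,0,0.04],[0,0,0,0,0,0,0.04],[0,0,0,0,0,0,0.04]]]'
```

```text
time_s: 4.0
eef_pos: [0.4403, 0.257, 0.0235]
orientation: [0.001, 0.144, 0.99, 0.0]
contact_force: [-0.6, 0.8, 1.0]
gripper_width: 0.93
finger_force: 0.0
time_s: 4.8
eef_pos: [0.44, 0.2568, 0.0228]
orientation: [0.0, 0.144, 0.99, 0.0]
contact_force: [-0.9, -0.8, 2.3]
gripper_width: 0.514
finger_force: 30.0
```

```bash
python3 -m creep '[[[0,0,-0.022,0,0,0,0.04],[0,0,-0.022,0,0,0,0.04],[0,0,-0.022,0,0,0,0.04],[0,0,-0.022,0,0,0,0.04],[-0.0245,-0.0375,0,0,0,0,0.04],[-0.0245,-0.0375,0,0,0,0,0.04],[-0.0245,-0.0375,0,0,0,0,0.04],[-0.0245,-0.0375,0,0,0,0,0.04]]]' &&  python3 -m creep '[[[-0.0245,-0.0375,0,0,0,0,0.04],[-0.0245,-0.0375,0,0,0,0,0.04],[-0.0245,-0.0375,0,0,0,0,0.04],[0,0,0,0,0,0,0.04],[0,0,0,0,0,0,0.04],[0,0,0,0,0,0,0.04],[0,0,0,0,0,0,0.04],[0,0,0,0,0,0,0.04]]]'
python3 - <<'E'
from h import *
im=read_camera("wrist");cv2.imwrite("pics/w3.png",im)
for cam in ["wrist","scene","side"]:
  if cam!="wrist": read_camera(cam)
  for l,z in dict(cell=0,clamp=.012,clamp_knob=.062,nest=0,stop_left=0,stop_right=0).items():
    for q in pinpoint(cam,l)[:1]: print(cam,l,np.round(q["point"]),round(q["confidence"],2),np.round(at(cam,q["point"],z),4))
o=observe(); print(o["time_s"],o["contact_force"],o["eef_pos"])
E
```

```text
time_s: 5.6
eef_pos: [0.4911, 0.0835, 0.1105]
orientation: [-0.0, 0.144, 0.99, -0.0]
contact_force: [0.9, -0.1, -2.5]
gripper_width: 0.512
finger_force: 30.0
time_s: 6.4
eef_pos: [0.5294, -0.0426, 0.1108]
orientation: [-0.0, 0.143, 0.99, 0.0]
contact_force: [1.1, -1.2, -1.7]
gripper_width: 0.511
finger_force: 30.0
wrist cell [316. 288.] 0.63 [ 0.5688 -0.0517  0.    ]
wrist clamp [306. 109.] 0.71 [ 0.433  -0.0199  0.012 ]
wrist nest [316. 259.] 0.72 [ 0.5442 -0.0452  0.    ]
scene cell [275. 212.] 0.94 [ 0.4152 -0.053   0.    ]
scene clamp [291. 214.] 0.41 [ 0.4408 -0.0193  0.012 ]
scene clamp_knob [292. 193.] 0.55 [ 0.437  -0.0162  0.062 ]
scene nest [273. 254.] 0.86 [ 0.5445 -0.0587  0.    ]
scene stop_left [292. 191.] 0.21 [ 0.3432 -0.0144  0.    ]
scene stop_right [276. 256.] 0.72 [ 0.5489 -0.0516  0.    ]
side cell [323. 251.] 0.73 [ 0.5618  0.0363 -0.    ]
side clamp [266. 282.] 0.85 [ 0.4331 -0.0215  0.012 ]
side clamp_knob [267. 262.] 0.61 [ 0.4391 -0.0212  0.062 ]
side nest [333. 282.] 0.85 [ 0.554  -0.0481  0.    ]
side stop_right [331. 283.] 0.83 [ 0.5499 -0.0492  0.    ]
7.45 [ 0.47479531 -0.67156114 -2.21498543] [ 0.52957814 -0.04363623  0.11073696]
```

View pics/w3.png

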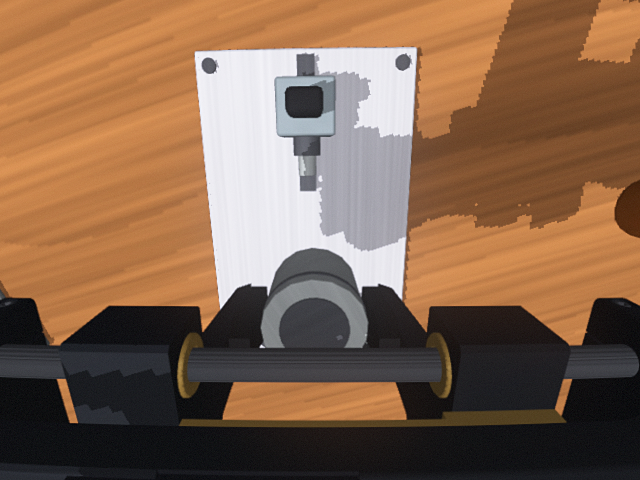

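The wrist view shows the plate's back corners at (195, 52) and (416, 47). The clamp knob top is at (304, 101), the nose tip at (308, 190), and the cell is held at (315, 310). I'll fix the nest frame from these.

Run:
```python
from h import *
a,b=[at("wrist",p,.012)[:2] for p in [(195,52),(416,47)]]
c,d=[at("wrist",p,.012)[:2] for p in [(219,300),(403,300)]]
print(a,b,np.linalg.norm(a-b),np.linalg.norm(c-d))
y=b-a; yaw=np.degrees(np.arctan2(y[1],y[0]))-90
for u,v in [(a,c),(b,d)]: print(np.degrees(np.arctan2(*(v-u)[::-1])))
print(yaw)
for Y in np.radians([yaw,-16]):
  X=np.array([np.cos(Y),np.sin(Y)]);N=np.array([-X[1],X[0]])
  o=(a+b)/2+.155*X
  k=at("wrist",(304,101),.074)[:2]; n=at("wrist",(308,188),.030)[:2]
  e=observe()["eef_pos"][:2]
  print(o,[(np.dot(p-o,X),np.dot(p-o,N)) for p in (k,n,e)],k,n)
```

```text
[ 0.37693074 -0.08078672] [0.41608637 0.06155388] 0.14762793789202017 0.14988760841993054
-15.792853331928224
-15.093111779446607
-15.38072968375117
[ 0.54595718 -0.05072736] [(np.float64(-0.11454349824424857), np.float64(-6.592789713837782e-05)), (np.float64(-0.06463431766655664), np.float64(2.1311230976005235e-06)), (np.float64(-0.017673202371371752), np.float64(0.002492911366119852))] [ 0.43549861 -0.02041034] [ 0.48363832 -0.03358222]
[ 0.54550412 -0.05234021] [(np.float64(-0.11454514871994412), np.float64(0.00037133368996146443)), (np.float64(-0.06463961888448068), np.float64(0.000978811927076103)), (np.float64(-0.01770816713992633), np.float64(0.003977006906600243))] [ 0.43549861 -0.02041034] [ 0.48363832 -0.03358222]
```

```bash
python3 -m creep '[[[0,-0.003,0.015,0,0,0,0.04],[0,0,0.018,0,0,0,0.04],[0,0,0.018,0,0,0,0.04],[0,0,0.014,0,0,0,0.04],[0,0,0.006,0,0,0,0.04],[0,0,0.0035,0,0,0,0.04],[0,0,0,0,0,0,0.04],[0,0,0,0,0,0,0.04]]]'
cat >> h.py <<'E'
def force(n=10):
    F=[];P=[]
    for i in range(n):
        read_camera("side"); o=observe(); F.append(o["contact_force"]); P.append(o["eef_pos"])
    F=np.array(F);f=F.mean(0);p=np.mean(P,0)
    Y=np.radians(-15.5);X=np.array([np.cos(Y),np.sin(Y)]);N=np.array([-X[1],X[0]]);O=np.array([.547,-.051])
    fn=np.array([f[:2]@X,f[:2]@N]); d=p[:2]-O
    print("t",o["time_s"],"F nest",np.round(fn,2),"Fz",round(f[2],2),"sd",np.round(F.std(0)/n**.5,2),"pos nest mm",np.round([1e3*d@X,1e3*d@N],2),"z",round(1e3*p[2],2))
E
python3 -c "
from h import *
force(8)"
```

```text
time_s: 8.25
eef_pos: [0.529, -0.0466, 0.0368]
orientation: [0.0, 0.144, 0.99, -0.0]
contact_force: [-0.7, 0.7, -3.1]
gripper_width: 0.511
finger_force: 30.0
t 8.65 F nest [-0.02  0.23] Fz -2.34 sd [0.25 0.19 0.13] pos nest mm [-18.61  -0.57] z 36.63
```

```bash
python3 -m creep '[[[0,0,0.0008,0,0,0,0.04],[0,0,0.0004,0,0,0,0.04],[0,0,0.0003,0,0,0,0.04],[0,0,0,0,0,0,0.04],[0,0,0,0,0,0,0.04],[0,0,0,0,0,0,0.04],[0,0,0,0,0,0,0.04],[0,0,0,0,0,0,0.04]]]' >/dev/null
python3 -c "
from h import *
force(6)"
```

```text
t 9.75 F nest [-0.02  0.08] Fz 1.22 sd [0.28 0.19 0.34] pos nest mm [-18.7   -0.57] z 34.84
```

```bash
python3 -m creep '[[[0,0,0.0003,0,0,0,0.04],[0,0,0,0,0,0,0.04],[0,0,0,0,0,0,0.04],[0,0,0,0,0,0,0.04],[0,0,0,0,0,0,0.04],[0,0,0,0,0,0,0.04],[0,0,0,0,0,0,0.04],[0,0,0,0,0,0,0.04]]]' >/dev/null
python3 -c "
from h import *
force(5)"
python3 -m creep '[[[0,0,-0.0004,0,0,0,0.04],[-0.001,0,0,0,0,0,0.04],[-0.001,0,0,0,0,0,0.04],[-0.001,0,0,0,0,0,0.04],[-0.001,0,0,0,0,0,0.04],[-0.001,0,0,0,0,0,0.04],[-0.001,0,0,0,0,0,0.04],[0,0,0,0,0,0,0.04]]]' >/dev/null
python3 - <<'E'
from h import *
force(5)
im=read_camera("scene");cv2.imwrite("pics/s4.png",cv2.hconcat([cv2.resize(im[180:300,215:345],(400,370),interpolation=cv2.INTER_CUBIC),cv2.resize(read_camera("side")[230:330,320:385],(240,370),interpolation=cv2.INTER_CUBIC)]))
E
```

```text
t 10.8 F nest [-1.5  -0.28] Fz 5.13 sd [0.17 0.28 0.21] pos nest mm [-18.67  -0.58] z 34.81
t 11.85 F nest [ 0.17 -0.32] Fz 1.03 sd [0.16 0.28 0.2 ] pos nest mm [-12.6   -0.69] z 34.84
```

View pics/s4.png

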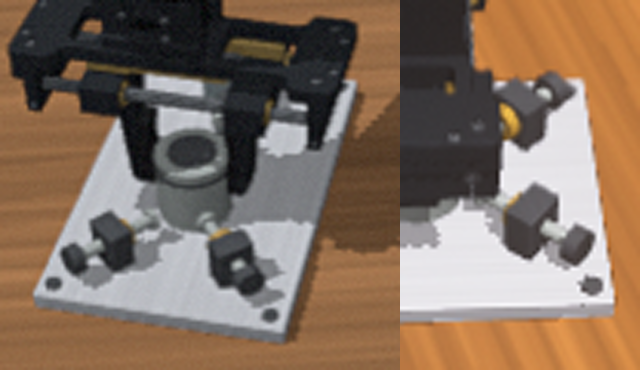

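The side and scene views show the cell within a few mm of both discs: right disc at (150, 218), left disc at (207, 220) in the crop. Measured z stiffness is about 13 N/mm, so I'll use 0.4 mm guarded steps.

```bash
cat > guard.py <<'E'
import sys; from h import *
F=[observe()["contact_force"]]
for i in range(3): read_camera("scene"); F.append(observe()["contact_force"])
o=observe(); f=np.mean(F,0); p=o["eef_pos"]
Y=np.radians(-15.5);R=np.array([[np.cos(Y),np.sin(Y)],[-np.sin(Y),np.cos(Y)]])
g=R@f[:2]; d=1e3*R@(np.array(p[:2])-[.547,-.051])
c,s=np.cos(np.radians(40)),np.sin(np.radians(40))
L,Rr=-(g[0]/c+g[1]/s)/2,-(g[0]/c-g[1]/s)/2
print(round(o["time_s"],2),"Fnest",g.round(2),"L,R",round(L,2),round(Rr,2),"pos",d.round(2),"Fz",f[2].round(1))
sys.exit(np.hypot(*g)>float(sys.argv[1]))
E
python3 -m creep '[[[-0.0002,0,0,0,0,0,0.04],[-0.0002,0,0,0,0,0,0.04],[-0.0002,0,0,0,0,0,0.04],[-0.0002,0,0,0,0,0,0.04],[-0.0002,0,0,0,0,0,0.04],[-0.0002,0,0,0,0,0,0.04],[-0.0002,0,0,0,0,0,0.04],[0,0,0,0,0,0,0.04]]]' >/dev/null && python3 guard.py 1.3 &&
python3 -m creep '[[[-0.0001,0,0,0,0,0,0.04],[-0.0001,0,0,0,0,0,0.04],[-0.0001,0,0,0,0,0,0.04],[-0.0001,0,0,0,0,0,0.04],[0,0,0,0,0,0,0.04],[0,0,0,0,0,0,0.04],[0,0,0,0,0,0,0.04],[0,0,0,0,0,0,0.04]]]' >/dev/null && python3 guard.py 1.3 &&
python3 -m creep '[[[-0.0001,0,0,0,0,0,0.04],[-0.0001,0,0,0,0,0,0.04],[-0.0001,0,0,0,0,0,0.04],[-0.0001,0,0,0,0,0,0.04],[0,0,0,0,0,0,0.04],[0,0,0,0,0,0,0.04],[0,0,0,0,0,0,0.04],[0,0,0,0,0,0,0.04]]]' >/dev/null && python3 guard.py 1.3 &&
python3 -m creep '[[[-0.0001,0,0,0,0,0,0.04],[-0.0001,0,0,0,0,0,0.04],[-0.0001,0,0,0,0,0,0.04],[-0.0001,0,0,0,0,0,0.04],[0,0,0,0,0,0,0.04],[0,0,0,0,0,0,0.04],[0,0,0,0,0,0,0.04],[0,0,0,0,0,0,0.04]]]' >/dev/null && python3 guard.py 1.3 &&
python3 -m creep '[[[-0.0001,0,0,0,0,0,0.04],[-0.0001,0,0,0,0,0,0.04],[-0.0001,0,0,0,0,0,0.04],[-0.0001,0,0,0,0,0,0.04],[0,0,0,0,0,0,0.04],[0,0,0,0,0,0,0.04],[0,0,0,0,0,0,0.04],[0,0,0,0,0,0,0.04]]]' >/dev/null && python3 guard.py 1.3
```

```text
12.9 Fnest [-0.66 -0.03] L,R 0.46 0.41 pos [-11.34  -0.7 ] Fz 0.9False
```

```bash
sed -i 's/sys.exit(\(.*\))$/sys.exit(int(\1))/' guard.py
python3 -m creep '[[[-0.0001,0,0,0,0,0,0.04],[-0.0001,0,0,0,0,0,0.04],[-0.0001,0,0,0,0,0,0.04],[-0.0001,0,0,0,0,0,0.04],[-0.0001,0,0,0,0,0,0.04],[0,0,0,0,0,0,0.04],[0,0,0,0,0,0,0.04],[0,0,0,0,0,0,0.04]]]' >/dev/null && python3 guard.py 1.4 &&
python3 -m creep '[[[-0.0001,0,0,0,0,0,0.04],[-0.0001,0,0,0,0,0,0.04],[-0.0001,0,0,0,0,0,0.04],[-0.0001,0,0,0,0,0,0.04],[-0.0001,0,0,0,0,0,0.04],[0,0,0,0,0,0,0.04],[0,0,0,0,0,0,0.04],[0,0,0,0,0,0,0.04]]]' >/dev/null && python3 guard.py 1.4 &&
python3 -m creep '[[[-0.0001,0,0,0,0,0,0.04],[-0.0001,0,0,0,0,0,0.04],[-0.0001,0,0,0,0,0,0.04],[-0.0001,0,0,0,0,0,0.04],[0,0,0,0,0,0,0.04],[0,0,0,0,0,0,0.04],[0,0,0,0,0,0,0.04],[0,0,0,0,0,0,0.04]]]' >/dev/null && python3 guard.py 1.4 &&
python3 -m creep '[[[-0.0001,0,0,0,0,0,0.04],[-0.0001,0,0,0,0,0,0.04],[-0.0001,0,0,0,0,0,0.04],[-0.0001,0,0,0,0,0,0.04],[0,0,0,0,0,0,0.04],[0,0,0,0,0,0,0.04],[0,0,0,0,0,0,0.04],[0,0,0,0,0,0,0.04]]]' >/dev/null && python3 guard.py 1.4 &&
python3 -m creep '[[[-0.0001,0,0,0,0,0,0.04],[-0.0001,0,0,0,0,0,0.04],[-0.0001,0,0,0,0,0,0.04],[-0.0001,0,0,0,0,0,0.04],[0,0,0,0,0,0,0.04],[0,0,0,0,0,0,0.04],[0,0,0,0,0,0,0.04],[0,0,0,0,0,0,0.04]]]' >/dev/null && python3 guard.py 1.4
```

```text
13.85 Fnest [-0.47  0.45] L,R -0.04 0.65 pos [-10.89  -0.72] Fz 1.2
14.8 Fnest [-0.12 -0.43] L,R 0.42 -0.26 pos [-10.37  -0.71] Fz 0.2
15.75 Fnest [-0.48 -0.01] L,R 0.32 0.3 pos [-9.98 -0.76] Fz 0.1
16.7 Fnest [-0.11  0.02] L,R 0.06 0.09 pos [-9.58 -0.73] Fz 0.2
17.65 Fnest [-0.33 -0.1 ] L,R 0.29 0.13 pos [-9.16 -0.75] Fz -0.4
```

```bash
python3 -m creep '[[[-0.0001,0,0,0,0,0,0.04],[-0.0001,0,0,0,0,0,0.04],[-0.0001,0,0,0,0,0,0.04],[-0.0001,0,0,0,0,0,0.04],[-0.0001,0,0,0,0,0,0.04],[0,0,0,0,0,0,0.04],[0,0,0,0,0,0,0.04],[0,0,0,0,0,0,0.04]]]' >/dev/null && python3 guard.py 1.4 &&
python3 -m creep '[[[-0.0001,0,0,0,0,0,0.04],[-0.0001,0,0,0,0,0,0.04],[-0.0001,0,0,0,0,0,0.04],[-0.0001,0,0,0,0,0,0.04],[-0.0001,0,0,0,0,0,0.04],[0,0,0,0,0,0,0.04],[0,0,0,0,0,0,0.04],[0,0,0,0,0,0,0.04]]]' >/dev/null && python3 guard.py 1.4 &&
python3 -m creep '[[[-0.0001,0,0,0,0,0,0.04],[-0.0001,0,0,0,0,0,0.04],[-0.0001,0,0,0,0,0,0.04],[-0.0001,0,0,0,0,0,0.04],[-0.0001,0,0,0,0,0,0.04],[0,0,0,0,0,0,0.04],[0,0,0,0,0,0,0.04],[0,0,0,0,0,0,0.04]]]' >/dev/null && python3 guard.py 1.4 &&
python3 -m creep '[[[-0.0001,0,0,0,0,0,0.04],[-0.0001,0,0,0,0,0,0.04],[-0.0001,0,0,0,0,0,0.04],[-0.0001,0,0,0,0,0,0.04],[-0.0001,0,0,0,0,0,0.04],[0,0,0,0,0,0,0.04],[0,0,0,0,0,0,0.04],[0,0,0,0,0,0,0.04]]]' >/dev/null && python3 guard.py 1.4 &&
python3 -m creep '[[[-0.0001,0,0,0,0,0,0.04],[-0.0001,0,0,0,0,0,0.04],[-0.0001,0,0,0,0,0,0.04],[-0.0001,0,0,0,0,0,0.04],[-0.0001,0,0,0,0,0,0.04],[0,0,0,0,0,0,0.04],[0,0,0,0,0,0,0.04],[0,0,0,0,0,0,0.04]]]' >/dev/null && python3 guard.py 1.4 &&
python3 -m creep '[[[-0.0001,0,0,0,0,0,0.04],[-0.0001,0,0,0,0,0,0.04],[-0.0001,0,0,0,0,0,0.04],[-0.0001,0,0,0,0,0,0.04],[-0.0001,0,0,0,0,0,0.04],[0,0,0,0,0,0,0.04],[0,0,0,0,0,0,0.04],[0,0,0,0,0,0,0.04]]]' >/dev/null && python3 guard.py 1.4 &&
python3 -m creep '[[[-0.0001,0,0,0,0,0,0.04],[-0.0001,0,0,0,0,0,0.04],[-0.0001,0,0,0,0,0,0.04],[-0.0001,0,0,0,0,0,0.04],[-0.0001,0,0,0,0,0,0.04],[0,0,0,0,0,0,0.04],[0,0,0,0,0,0,0.04],[0,0,0,0,0,0,0.04]]]' >/dev/null && python3 guard.py 1.4
```

```text
18.6 Fnest [-0.74 -0.08] L,R 0.54 0.42 pos [-8.68 -0.76] Fz -0.2
19.55 Fnest [ 0.   -0.11] L,R 0.08 -0.09 pos [-8.15 -0.76] Fz 0.3
20.5 Fnest [-0.18  0.25] L,R -0.08 0.31 pos [-7.66 -0.77] Fz 0.2
21.45 Fnest [-0.23  0.16] L,R 0.03 0.27 pos [-7.16 -0.77] Fz -0.1
22.4 Fnest [-0.25  0.19] L,R 0.02 0.31 pos [-6.66 -0.8 ] Fz -0.3
23.35 Fnest [-0.45  0.41] L,R -0.02 0.62 pos [-6.19 -0.81] Fz -0.3
24.3 Fnest [-0.21 -0.24] L,R 0.32 -0.05 pos [-5.67 -0.82] Fz 0.0
```

```bash
python3 -m creep '[[[-0.0001,0,0,0,0,0,0.04],[-0.0001,0,0,0,0,0,0.04],[-0.0001,0,0,0,0,0,0.04],[-0.0001,0,0,0,0,0,0.04],[-0.0001,0,0,0,0,0,0.04],[0,0,0,0,0,0,0.04],[0,0,0,0,0,0,0.04],[0,0,0,0,0,0,0.04]]]' >/dev/null && python3 guard.py 1.4 &&
python3 -m creep '[[[-0.0001,0,0,0,0,0,0.04],[-0.0001,0,0,0,0,0,0.04],[-0.0001,0,0,0,0,0,0.04],[-0.0001,0,0,0,0,0,0.04],[-0.0001,0,0,0,0,0,0.04],[0,0,0,0,0,0,0.04],[0,0,0,0,0,0,0.04],[0,0,0,0,0,0,0.04]]]' >/dev/null && python3 guard.py 1.4 &&
python3 -m creep '[[[-0.0001,0,0,0,0,0,0.04],[-0.0001,0,0,0,0,0,0.04],[-0.0001,0,0,0,0,0,0.04],[-0.0001,0,0,0,0,0,0.04],[-0.0001,0,0,0,0,0,0.04],[0,0,0,0,0,0,0.04],[0,0,0,0,0,0,0.04],[0,0,0,0,0,0,0.04]]]' >/dev/null && python3 guard.py 1.4 &&
python3 -m creep '[[[-0.0001,0,0,0,0,0,0.04],[-0.0001,0,0,0,0,0,0.04],[-0.0001,0,0,0,0,0,0.04],[-0.0001,0,0,0,0,0,0.04],[-0.0001,0,0,0,0,0,0.04],[0,0,0,0,0,0,0.04],[0,0,0,0,0,0,0.04],[0,0,0,0,0,0,0.04]]]' >/dev/null && python3 guard.py 1.4 &&
python3 -m creep '[[[-0.0001,0,0,0,0,0,0.04],[-0.0001,0,0,0,0,0,0.04],[-0.0001,0,0,0,0,0,0.04],[-0.0001,0,0,0,0,0,0.04],[-0.0001,0,0,0,0,0,0.04],[0,0,0,0,0,0,0.04],[0,0,0,0,0,0,0.04],[0,0,0,0,0,0,0.04]]]' >/dev/null && python3 guard.py 1.4 &&
python3 -m creep '[[[-0.0001,0,0,0,0,0,0.04],[-0.0001,0,0,0,0,0,0.04],[-0.0001,0,0,0,0,0,0.04],[-0.0001,0,0,0,0,0,0.04],[-0.0001,0,0,0,0,0,0.04],[0,0,0,0,0,0,0.04],[0,0,0,0,0,0,0.04],[0,0,0,0,0,0,0.04]]]' >/dev/null && python3 guard.py 1.4 &&
python3 -m creep '[[[-0.0001,0,0,0,0,0,0.04],[-0.0001,0,0,0,0,0,0.04],[-0.0001,0,0,0,0,0,0.04],[-0.0001,0,0,0,0,0,0.04],[-0.0001,0,0,0,0,0,0.04],[0,0,0,0,0,0,0.04],[0,0,0,0,0,0,0.04],[0,0,0,0,0,0,0.04]]]' >/dev/null && python3 guard.py 1.4 &&
python3 -m creep '[[[-0.0001,0,0,0,0,0,0.04],[-0.0001,0,0,0,0,0,0.04],[-0.0001,0,0,0,0,0,0.04],[-0.0001,0,0,0,0,0,0.04],[-0.0001,0,0,0,0,0,0.04],[0,0,0,0,0,0,0.04],[0,0,0,0,0,0,0.04],[0,0,0,0,0,0,0.04]]]' >/dev/null && python3 guard.py 1.4
```

```text
25.25 Fnest [-0.36 -0.27] L,R 0.44 0.03 pos [-5.17 -0.82] Fz -0.3
26.2 Fnest [-0.23  0.35] L,R -0.13 0.42 pos [-4.67 -0.84] Fz -0.4
27.15 Fnest [0.1  0.04] L,R -0.1 -0.03 pos [-4.16 -0.86] Fz -0.8
28.1 Fnest [-0.1  -0.05] L,R 0.1 0.03 pos [-3.68 -0.84] Fz -0.5
29.05 Fnest [0.   0.27] L,R -0.21 0.21 pos [-3.17 -0.85] Fz -0.4
30.0 Fnest [-4.37 -1.29] L,R 3.86 1.84 pos [-2.91 -0.91] Fz 2.6
```

```bash
python3 -c "
from h import *
force(8)"
```

```text
t 30.4 F nest [-4.83 -1.6 ] Fz 2.92 sd [0.11 0.09 0.23] pos nest mm [-2.9  -0.92] z 34.84
```

```bash
python3 -m creep '[[[0,-0.00005,0,0,0,0,0.04],[0,-0.00005,0,0,0,0,0.04],[0,-0.00005,0,0,0,0,0.04],[0,0,0,0,0,0,0.04],[0,0,0,0,0,0,0.04],[0,0,0,0,0,0,0.04],[0,0,0,0,0,0,0.04],[0,0,0,0,0,0,0.04]]]' >/dev/null; python3 -c "
from h import *
force(6)"
```

```text
t 31.5 F nest [-4.74 -1.82] Fz 3.12 sd [0.1  0.12 0.09] pos nest mm [-2.8  -1.04] z 34.84
```

Moving in -y slid the cell along the left face with the force unchanged, so only the left screw bears so far. I'll look at the right-hand gap before sliding further.

Run:
```python
from h import *
Y=np.radians(-15.5);X=np.array([np.cos(Y),np.sin(Y)]);N=np.array([-X[1],X[0]])
e=observe()["eef_pos"][:2]
cn,sn=np.cos(np.radians(40)),np.sin(np.radians(40))
dR=cn*X-sn*N; tR=sn*X+cn*N
ims=[np.mean([read_camera("scene").astype(float) for _ in range(2)],0).astype(np.uint8),read_camera("side")]
b=[search_frame("scene","stop_right")[:1],search_frame("side","stop_right")[:1]]
print(b)
outs=[]
# predicted disc centre px if the gap is 0 / 3 / 6 mm
for cam,im in zip(["scene","side"],ims):
    P=[np.r_[e+dR*(.023+g),.028] for g in (0,.003,.006)]
    px=proj(cam,P); print(cam,px.round(1).tolist())
    u,v=px[0].astype(int); c=im[v-25:v+25,u-20:u+20]; print("crop origin",u-20,v-25)
    outs.append(cv2.resize(c,(400,500),interpolation=cv2.INTER_CUBIC))
cv2.imwrite("pics/gap.png",cv2.hconcat(outs))
```

```text
[[{'bbox': [232.8, 248.3, 264.6, 268.3], 'confidence': 0.59}], []]
scene [[265.5, 248.2], [264.1, 248.9], [262.8, 249.6]]
crop origin 245 223
side [[339.0, 280.0], [340.4, 280.8], [341.7, 281.6]]
crop origin 319 255
```

View pics/gap.png

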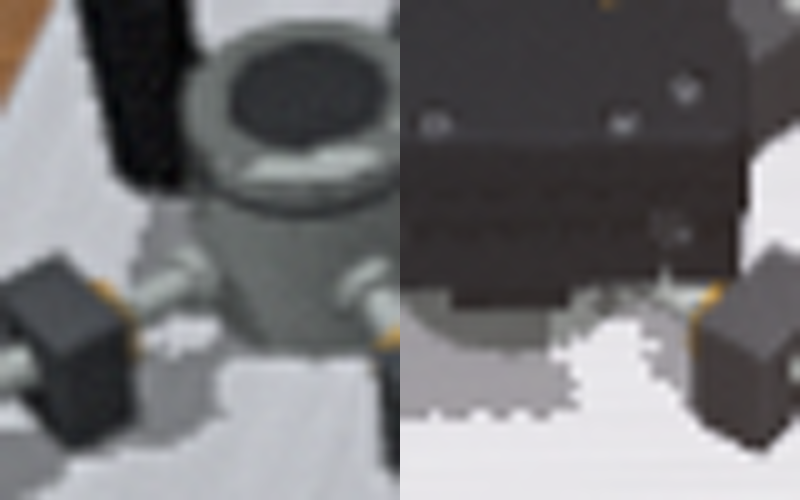

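The crop shows the right disc at (205, 268) almost touching the cell's flank, so the gap is at most about 2 mm. I'll slide along the left face in 0.3 mm guarded steps.

```bash
sed -i 's/^sys.exit.*/sys.exit(int(Rr>max(2.2,.8*L) or np.hypot(*g)>6.5))/' guard.py
python3 -m creep '[[[-0.00003,-0.0001,0,0,0,0,0.04],[-0.00003,-0.0001,0,0,0,0,0.04],[-0.00006,-0.0001,0,0,0,0,0.04],[0,0,0,0,0,0,0.04],[0,0,0,0,0,0,0.04],[0,0,0,0,0,0,0.04],[0,0,0,0,0,0,0.04],[0,0,0,0,0,0,0.04]]]' >/dev/null && python3 guard.py &&
python3 -m creep '[[[-0.00006,-0.00007,0,0,0,0,0.04],[-0.00006,-0.00007,0,0,0,0,0.04],[-0.00007,-0.00009,0,0,0,0,0.04],[0,0,0,0,0,0,0.04],[0,0,0,0,0,0,0.04],[0,0,0,0,0,0,0.04],[0,0,0,0,0,0,0.04],[0,0,0,0,0,0,0.04]]]' >/dev/null && python3 guard.py &&
python3 -m creep '[[[-0.00006,-0.00007,0,0,0,0,0.04],[-0.00006,-0.00007,0,0,0,0,0.04],[-0.00007,-0.00009,0,0,0,0,0.04],[0,0,0,0,0,0,0.04],[0,0,0,0,0,0,0.04],[0,0,0,0,0,0,0.04],[0,0,0,0,0,0,0.04],[0,0,0,0,0,0,0.04]]]' >/dev/null && python3 guard.py &&
python3 -m creep '[[[-0.00006,-0.00007,0,0,0,0,0.04],[-0.00006,-0.00007,0,0,0,0,0.04],[-0.00007,-0.00009,0,0,0,0,0.04],[0,0,0,0,0,0,0.04],[0,0,0,0,0,0,0.04],[0,0,0,0,0,0,0.04],[0,0,0,0,0,0,0.04],[0,0,0,0,0,0,0.04]]]' >/dev/null && python3 guard.py
```

```text
32.7 Fnest [-4.32 -1.86] L,R 4.27 1.38 pos [-2.56 -1.31] Fz 2.4
33.65 Fnest [-4.04 -1.37] L,R 3.7 1.57 pos [-2.39 -1.57] Fz 2.1
34.6 Fnest [-3.67 -1.06] L,R 3.22 1.57 pos [-2.2 -1.8] Fz 1.7
35.55 Fnest [-3.73 -2.07] L,R 4.05 0.83 pos [-2.01 -2.01] Fz 1.2
```

```bash
python3 -m creep '[[[-0.00006,-0.00007,0,0,0,0,0.04],[-0.00006,-0.00007,0,0,0,0,0.04],[-0.00007,-0.00009,0,0,0,0,0.04],[0,0,0,0,0,0,0.04],[0,0,0,0,0,0,0.04],[0,0,0,0,0,0,0.04],[0,0,0,0,0,0,0.04],[0,0,0,0,0,0,0.04]]]' >/dev/null && python3 guard.py &&
python3 -m creep '[[[-0.00006,-0.00007,0,0,0,0,0.04],[-0.00006,-0.00007,0,0,0,0,0.04],[-0.00007,-0.00009,0,0,0,0,0.04],[0,0,0,0,0,0,0.04],[0,0,0,0,0,0,0.04],[0,0,0,0,0,0,0.04],[0,0,0,0,0,0,0.04],[0,0,0,0,0,0,0.04]]]' >/dev/null && python3 guard.py &&
python3 -m creep '[[[-0.00006,-0.00007,0,0,0,0,0.04],[-0.00006,-0.00007,0,0,0,0,0.04],[-0.00007,-0.00009,0,0,0,0,0.04],[0,0,0,0,0,0,0.04],[0,0,0,0,0,0,0.04],[0,0,0,0,0,0,0.04],[0,0,0,0,0,0,0.04],[0,0,0,0,0,0,0.04]]]' >/dev/null && python3 guard.py &&
python3 -m creep '[[[-0.00006,-0.00007,0,0,0,0,0.04],[-0.00006,-0.00007,0,0,0,0,0.04],[-0.00007,-0.00009,0,0,0,0,0.04],[0,0,0,0,0,0,0.04],[0,0,0,0,0,0,0.04],[0,0,0,0,0,0,0.04],[0,0,0,0,0,0,0.04],[0,0,0,0,0,0,0.04]]]' >/dev/null && python3 guard.py &&
python3 -m creep '[[[-0.00006,-0.00007,0,0,0,0,0.04],[-0.00006,-0.00007,0,0,0,0,0.04],[-0.00007,-0.00009,0,0,0,0,0.04],[0,0,0,0,0,0,0.04],[0,0,0,0,0,0,0.04],[0,0,0,0,0,0,0.04],[0,0,0,0,0,0,0.04],[0,0,0,0,0,0,0.04]]]' >/dev/null && python3 guard.py
```

```text
36.5 Fnest [-3.52 -1.71] L,R 3.63 0.97 pos [-1.79 -2.26] Fz 0.8
37.45 Fnest [-2.95 -0.95] L,R 2.66 1.18 pos [-1.62 -2.49] Fz 1.1
38.4 Fnest [-2.95 -1.41] L,R 3.02 0.83 pos [-1.45 -2.72] Fz 0.4
39.35 Fnest [-2.36 -0.64] L,R 2.04 1.04 pos [-1.25 -2.94] Fz -0.2
40.3 Fnest [-2.2  -1.18] L,R 2.35 0.52 pos [-1.09 -3.18] Fz 0.1
```

```bash
sed -i 's/range(3)/range(2)/; s/max(2.2,.8\*L)/max(2.2,.7*L)/' guard.py
python3 -m creep '[[[-0.00007,-0.00008,0,0,0,0,0.04],[-0.00007,-0.00008,0,0,0,0,0.04],[-0.00008,-0.00008,0,0,0,0,0.04],[0,0,0,0,0,0,0.04],[0,0,0,0,0,0,0.04],[0,0,0,0,0,0,0.04],[0,0,0,0,0,0,0.04],[0,0,0,0,0,0,0.04]]]' >/dev/null && python3 guard.py &&
python3 -m creep '[[[-0.00007,-0.00008,0,0,0,0,0.04],[-0.00007,-0.00008,0,0,0,0,0.04],[-0.00008,-0.00008,0,0,0,0,0.04],[0,0,0,0,0,0,0.04],[0,0,0,0,0,0,0.04],[0,0,0,0,0,0,0.04],[0,0,0,0,0,0,0.04],[0,0,0,0,0,0,0.04]]]' >/dev/null && python3 guard.py &&
python3 -m creep '[[[-0.00007,-0.00008,0,0,0,0,0.04],[-0.00007,-0.00008,0,0,0,0,0.04],[-0.00008,-0.00008,0,0,0,0,0.04],[0,0,0,0,0,0,0.04],[0,0,0,0,0,0,0.04],[0,0,0,0,0,0,0.04],[0,0,0,0,0,0,0.04],[0,0,0,0,0,0,0.04]]]' >/dev/null && python3 guard.py &&
python3 -m creep '[[[-0.00007,-0.00008,0,0,0,0,0.04],[-0.00007,-0.00008,0,0,0,0,0.04],[-0.00008,-0.00008,0,0,0,0,0.04],[0,0,0,0,0,0,0.04],[0,0,0,0,0,0,0.04],[0,0,0,0,0,0,0.04],[0,0,0,0,0,0,0.04],[0,0,0,0,0,0,0.04]]]' >/dev/null && python3 guard.py &&
python3 -m creep '[[[-0.00007,-0.00008,0,0,0,0,0.04],[-0.00007,-0.00008,0,0,0,0,0.04],[-0.00008,-0.00008,0,0,0,0,0.04],[0,0,0,0,0,0,0.04],[0,0,0,0,0,0,0.04],[0,0,0,0,0,0,0.04],[0,0,0,0,0,0,0.04],[0,0,0,0,0,0,0.04]]]' >/dev/null && python3 guard.py
```

```text
41.2 Fnest [-1.94 -1.36] L,R 2.33 0.21 pos [-0.86 -3.43] Fz -0.3
42.1 Fnest [-2.56 -0.06] L,R 1.72 1.62 pos [-0.72 -3.63] Fz 0.2
43.0 Fnest [-4.38  2.31] L,R 1.06 4.65 pos [-0.64 -3.72] Fz 1.9
```

Both screws are bearing now (L about 1 N, R about 4.6 N). I'll balance them slightly.

```bash
python3 -m creep '[[[-0.00003,0.00006,0,0,0,0,0.04],[0,0.00006,0,0,0,0,0.04],[0,0,0,0,0,0,0.04],[0,0,0,0,0,0,0.04],[0,0,0,0,0,0,0.04],[0,0,0,0,0,0,0.04],[0,0,0,0,0,0,0.04],[0,0,0,0,0,0,0.04]]]' >/dev/null; python3 -c "
from h import *
force(5)"; python3 guard.py
```

```text
t 44.05 F nest [-4.46  2.23] Fz 2.63 sd [0.13 0.35 0.26] pos nest mm [-0.66 -3.68] z 34.85
44.15 Fnest [-4.75  2.27] L,R 1.34 4.86 pos [-0.65 -3.68] Fz 2.3
```

```bash
python3 -m creep '[[[-0.00004,0.00005,0,0,0,0,0.04],[-0.00004,0.00005,0,0,0,0,0.04],[0,0,0,0,0,0,0.04],[0,0,0,0,0,0,0.04],[0,0,0,0,0,0,0.04],[0,0,0,0,0,0,0.04],[0,0,0,0,0,0,0.04],[0,0,0,0,0,0,0.04]]]' >/dev/null; python3 -c "
from h import *
force(5)"
```

```text
t 45.2 F nest [-5.26  1.5 ] Fz 2.46 sd [0.27 0.13 0.16] pos nest mm [-0.65 -3.68] z 34.85
```

```bash
python3 -m creep '[[[-0.00004,0.00006,0,0,0,0,0.04],[-0.00004,0.00006,0,0,0,0,0.04],[0,0,0,0,0,0,0.04],[0,0,0,0,0,0,0.04],[0,0,0,0,0,0,0.04],[0,0,0,0,0,0,0.04],[0,0,0,0,0,0,0.04],[0,0,0,0,0,0,0.04]]]' >/dev/null; python3 -c "
from h import *
force(4)"
```

```text
t 46.2 F nest [-5.21  0.88] Fz 3.27 sd [0.15 0.17 0.24] pos nest mm [-0.64 -3.67] z 34.86
```

Both screws bear (L about 2.7 N, R about 4.1 N), so the first stage is done. Next I release, rise, and back off towards the clamp.

```bash
python3 -m creep '[[[0,0,0,0,0,0,0.088],[0,0,0,0,0,0,0.088],[0,0,0,0,0,0,0.088],[0,0,0,0,0,0,0.088],[0,0,0,0,0,0,0.088],[0,0,-0.010,0,0,0,0.088],[0,0,-0.020,0,0,0,0.088],[0.02,0,-0.030,0,0,0,0.088]]]'; python3 -c "
from h import *
o=observe();print(np.round(o['q'],2))"
```

```text
time_s: 47.0
eef_pos: [0.5274, -0.0492, 0.0953]
orientation: [-0.0, 0.144, 0.99, -0.0]
contact_force: [0.4, -1.0, 1.7]
gripper_width: 0.995
finger_force: 0.0
[-0.32  0.5   1.57 -0.    1.08 -1.6 ]
```

```bash
python3 -m creep '[[[0.0325,0.0005,0,0,0,0,0.088],[0.0325,0.0005,0,0,0,0,0.088],[0.0315,0.0004,0,0,0,0,0.088],[0,0,0,0,0,0.145,0.088],[0,0,0,0,0,0.145,0.088],[0,0,0,0,0,0.145,0.088],[0,0,0,0,0,0.145,0.088],[0,0,0,0,0,0.145,0.088]]]' >/dev/null
python3 -m creep '[[[0,0,0,0,0,0.145,0.088],[0,0,0,0,0,0.145,0.088],[0,0,0,0,0,0.145,0.088],[0,0,0,0,0,0.145,0.088],[0,0,0,0,0,0.145,0.088],[0,0,0,0,0,0.103,0.088],[0,0,0,0,0,0,0.088],[0,0,0,0,0,0,0.088]]]'
python3 - <<'E'
from h import *
im=read_camera("wrist");cv2.imwrite("pics/w5.png",im)
o=observe();print(o["time_s"],proj("wrist",np.r_[o["eef_pos"][:2],.074]))
for l in ["clamp_knob","clamp","cell"]: print(l,[(q["point"],q["confidence"]) for q in pinpoint("wrist",l)[:1]])
E
```

```text
time_s: 48.6
eef_pos: [0.4347, -0.0199, 0.0953]
orientation: [0.0, 0.795, 0.606, 0.0]
contact_force: [-0.6, -0.0, 0.6]
gripper_width: 0.999
finger_force: 0.0
48.65 [[316.08288105 286.48743351]]
clamp_knob [([311.8, 277.3], 0.95)]
clamp [([314.1, 251.4], 0.85)]
cell [([473.8, 257.3], 0.94)]
```

View pics/w5.png

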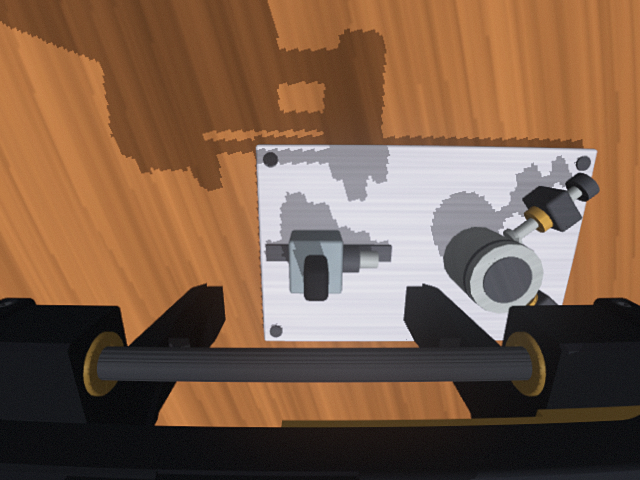

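The wrist view shows the knob's top at (316, 290), right under the TCP projection at (316, 286). The cell stands at (505, 280) by the stops, clear of the nose at (370, 260). I'll descend and grip the knob.

```bash
python3 -m creep '[[[0,0,0.012,0,0,0,0.07],[0,0,0.015,0,0,0,0.05],[0,0,0.012,0,0,0,0.04],[0,0,0.0045,0,0,0,0.03],[0,0,0,0,0,0,0.008],[0,0,0,0,0,0,0.008],[0,0,0,0,0,0,0.008],[0,0,0,0,0,0,0.008]]]'
python3 -c "
from h import *
force(2)"
```

```text
time_s: 49.6
eef_pos: [0.4347, -0.0199, 0.0518]
orientation: [0.0, 0.796, 0.605, 0.0]
contact_force: [0.7, -0.4, -0.8]
gripper_width: 0.299
finger_force: 0.0
t 49.7 F nest [-0.01  0.24] Fz 0.11 sd [0.32 0.29 0.31] pos nest mm [-1.1657e+02 -5.0000e-02] z 51.65
```

```bash
python3 -m creep '[[[0,0,0,0,0,0,0.008],[0,0,0,0,0,0,0.008],[0,0,0,0,0,0,0.008],[0,0,0,0,0,0,0.008],[0,0.005,0,0,0,0,0.008],[0,0.01,0,0,0,0,0.008],[0,0.01,0,0,0,0,0.008],[0,0.005,0,0,0,0,0.008]]]'
python3 -c "
from h import *
force(4)"
```

```text
time_s: 50.5
eef_pos: [0.4621, -0.0275, 0.0515]
orientation: [-0.002, 0.796, 0.605, -0.001]
contact_force: [-7.5, 0.4, 13.3]
gripper_width: 0.154
finger_force: 30.0
t 50.7 F nest [-2.92 -0.87] Fz 9.35 sd [0.26 0.15 0.57] pos nest mm [-87.4   -0.11] z 51.57
```

```bash
python3 -m creep '[[[0,0.004,0,0,0,0,0.008],[0,0.004,0,0,0,0,0.008],[0,0.004,0,0,0,0,0.008],[0,0.003,0,0,0,0,0.008],[0,0.002,0,0,0,0,0.008],[0,0.001,0,0,0,0,0.008],[0,0.0005,0,0,0,0,0.008],[0,0.0005,0,0,0,0,0.008]]]'
python3 -c "
from h import *
force(4)"
python3 -m creep '[[[0,0.0005,0,0,0,0,0.008],[0,0.0005,0,0,0,0,0.008],[0,0.0005,0,0,0,0,0.008],[0,0.0005,0,0,0,0,0.008],[0,0.0005,0,0,0,0,0.008],[0,0.0005,0,0,0,0,0.008],[0,0.0005,0,0,0,0,0.008],[0,0.0005,0,0,0,0,0.008]]]'
python3 -c "
from h import *
force(4)"
```

```text
time_s: 51.5
eef_pos: [0.48, -0.0325, 0.0516]
orientation: [-0.001, 0.796, 0.605, -0.001]
contact_force: [-7.3, -0.1, 11.8]
gripper_width: 0.156
finger_force: 30.0
t 51.7 F nest [-6.88 -1.47] Fz 11.22 sd [0.15 0.19 0.07] pos nest mm [-69.4   -0.12] z 51.56
time_s: 52.5
eef_pos: [0.4838, -0.0336, 0.0515]
orientation: [-0.002, 0.796, 0.605, -0.001]
contact_force: [-6.9, 0.3, 11.2]
gripper_width: 0.152
finger_force: 30.0
t 52.7 F nest [-6.6  -1.64] Fz 11.31 sd [0.09 0.13 0.14] pos nest mm [-65.41  -0.13] z 51.55
```

```bash
python3 -m creep '[[[0,0.0005,0,0,0,0,0.008],[0,0.0005,0,0,0,0,0.008],[0,0.0005,0,0,0,0,0.008],[0,0.0005,0,0,0,0,0.008],[0,0,0,0,0,0,0.008],[0,0,0,0,0,0,0.008],[0,0,0,0,0,0,0.008],[0,0,0,0,0,0,0.008]]]' >/dev/null
python3 -c "
from h import *
force(4)"
python3 -m creep '[[[0,0.0005,0,0,0,0,0.008],[0,0.0005,0,0,0,0,0.008],[0,0.0005,0,0,0,0,0.008],[0,0,0,0,0,0,0.008],[0,0,0,0,0,0,0.008],[0,0,0,0,0,0,0.008],[0,0,0,0,0,0,0.008],[0,0,0,0,0,0,0.008]]]'>/dev/null
python3 -c "
from h import *
force(4)"
```

```text
t 53.7 F nest [-8.93 -1.84] Fz 12.48 sd [0.26 0.19 0.21] pos nest mm [-63.9   -0.13] z 51.56
t 54.7 F nest [-9.19 -2.09] Fz 13.08 sd [0.22 0.16 0.21] pos nest mm [-62.54  -0.13] z 51.54
```

Contact began at about -65 mm: push force stepped up by 2.3 N, which matches the spring. I'll go 1.6 mm further, then release with a small opening and lift.

```bash
python3 -m creep '[[[0,0.0005,0,0,0,0,0.008],[0,0.0005,0,0,0,0,0.008],[0,0.0005,0,0,0,0,0.008],[0,0,0,0,0,0,0.008],[0,0,0,0,0,0,0.008],[0,0,0,0,0,0,0.026],[0,0,0,0,0,0,0.026],[0,0,0,0,0,0,0.026]]]'
python3 -m creep '[[[0,0,0,0,0,0,0.026],[0,0,-0.005,0,0,0,0.026],[0,0,-0.015,0,0,0,0.026],[0,0,-0.02,0,0,0,0.026],[0,-0.02,-0.02,0,0,0,0.026],[0,-0.03,0,0,0,0,0.026],[0,-0.03,0,0,0,0,0.026],[0,0,0,0,0,0,0.026]]]'
python3 - <<'E'
from h import *
im=read_camera("wrist");cv2.imwrite("pics/w6.png",im)
o=observe();print(o["time_s"],o["contact_force"])
E
```

```text
time_s: 55.5
eef_pos: [0.4903, -0.0354, 0.0511]
orientation: [-0.0, 0.796, 0.605, -0.0]
contact_force: [0.6, -0.4, -0.1]
gripper_width: 0.295
finger_force: 0.0
time_s: 56.3
eef_pos: [0.4104, -0.0128, 0.1116]
orientation: [-0.001, 0.796, 0.605, -0.001]
contact_force: [-0.5, 0.5, 0.7]
gripper_width: 0.296
finger_force: 0.0
56.35 [ 0.60729191 -0.31507503 -0.02554025]
```

View pics/w6.png

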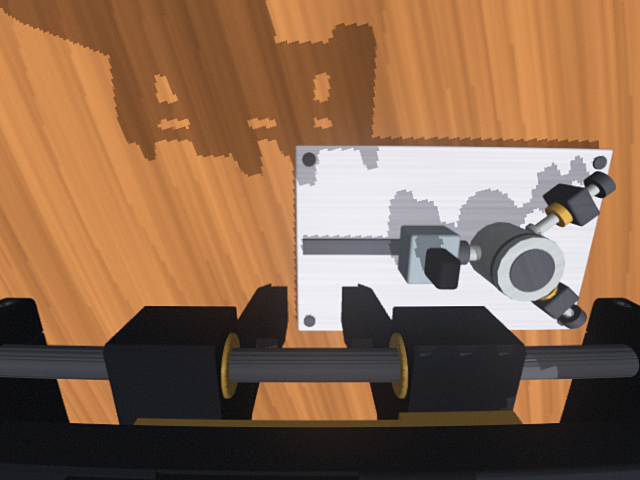

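The picture shows the nose at (475, 254) pressing on the upright cell at (530, 265), with both screws meeting it and the gripper clear. I'm handing in.

```bash
python3 -c "
from rig import *
print(sign_off())"
```

```text
the job is handed in; nothing more can be done
None
```

I handed the job in at about 56 s with the cell standing on the plate against both stop screws, the clamp nose pressed in about 4 mm, and the arm clear; sign-off returned no verdict, so I can't confirm it passed.

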